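# Put the seasonings back in their holders

## Task

Put the seasonings back where they belong: the three spice jars standing together in the large round caddy, the salt shaker in the small round holder and the honey jar in the square one. Set each one down gently, upright and flat on the floor of its holder (they are glass, so do not drop them), and leave the mug and the kitchen timer where they are.

Things in the scene. Friction and masses are not known exactly. Their poses are not given: they have to be found in the camera images.
- spice_1: loose cylindrical glass spice jar with a blue label and a broad flat black cap (with a blue and white picture on top), diameter 41 mm from foot to cap, 105 mm tall, 0.11 kg; one of three of the same size and shape, which are alike for this job. Origin: centre of its underside; z up along its axis; its yaw is of no account
- spice_2: loose cylindrical glass spice jar with a black label and a broad flat black cap (plain on top), diameter 41 mm from foot to cap, 105 mm tall, 0.11 kg; one of three of the same size and shape, which are alike for this job. Origin: centre of its underside; z up along its axis; its yaw is of no account
- spice_3: loose cylindrical glass spice jar with a white and brown label and a broad flat black cap (with a brass-coloured top), diameter 41 mm from foot to cap, 105 mm tall, 0.11 kg; one of three of the same size and shape, which are alike for this job. Origin: centre of its underside; z up along its axis; its yaw is of no account
- salt_shaker: loose salt shaker of clear glass with a pale grey domed perforated top; round foot of 44 mm diameter, 44 mm wide at most up to 74 mm height, then a 34 mm wide top to 90 mm; 0.10 kg. Shorter than the spice jars and the only one with a pale top. Origin: centre of its underside, z up; yaw of no account
- honey_jar: loose squat many-sided honey jar with a broad red round lid; 56 mm wide along its x, 62 mm along its y, lid 57 mm in diameter, 86 mm tall, 0.36 kg. Origin: centre of its underside, z up
- round_caddy: the large round wooden caddy for the three spice jars, fixed: inner diameter 120 mm, wall 5 mm (130 mm outside), rim 22 mm above the worktop, cork floor 6 mm above the worktop. Three spice jars fit side by side standing in a triangle, e.g. with their axes 33 mm from its centre. Origin: centre of its underside, on the worktop; its z is 0
- small_ring: the small round wooden holder for the salt shaker, fixed: inner diameter 60 mm, wall 7 mm (74 mm outside), rim 22 mm high, floor 6 mm above the worktop. Wall cabinets hang behind the holders (doors at x = 0.63, knobs to 0.59, from 0.47 above the worktop up): keep the wrist and arm clear of them. Origin: centre of its underside
- square_tray: the square wooden holder for the honey jar, fixed: inner square 78 x 78 mm, outer 92 x 92 mm with sides along its x and y, rim 22 mm high, floor 6 mm above the worktop. The jar fits in it at any yaw. Origin: centre of its underside
- mug: bystander, to be left alone: loose white mug, 82 x 114 mm with its handle, 91 mm tall. Origin: on its underside, near the middle of its outline, handle included
- timer: bystander, to be left alone: loose round kitchen timer, 67 mm in diameter, 50 mm tall. Origin: centre of its underside
Things that resemble listed ones, but are neither listed nor needed, are in the scene too. What is shaped like the salt_shaker but orange, pink or purple is not meant.

How it is judged:
By the outcome, as a careful person would: the job done as asked, in the order asked, and still so for the second after the job is handed in, with the robot touching nothing.
It also fails if it takes over 134 s, if anything falls off the work surface, if the arm or the gripper's body presses on something with over 40 N, if the wrist force passes 120 N, or if a joint passes its speed limit or range.

## Robot

A 6-joint arm with a two-finger parallel gripper is mounted at the origin on a cart in front of the work surface, level with it; the furniture and walls round the work are solid. World frame = base frame: x ahead of the robot, y to its left, z up, the work surface at z = 0. Lengths are in mm, angles in rad, forces in N, time in s.
With the tool pointing down it reaches from about 275 to 1000 mm from the base axis. Payload 8.4 kg.
Tool frame: the origin (TCP) lies at the very end of the fingers, on their centre line; the grasp point (between the pads) lies 19 mm behind it (pinch_z is the distance from the TCP to the grasp point, in mm); z points along the fingers, y is the line along which they close (so a half turn about z gives the same grasp; the last joint's range is limited). The gripper opens to 85 mm and grips with 20 to 120 N. Pads are 22 mm wide; open, the fingers measure 114 mm over their backs; the gripper's body (76 mm by 85 mm) begins 54 mm behind the grasp point. The pads swing forward as they close: fully open they stand 13 mm farther back than shut.
Start: joints at [1.113, 0.353, 1.633, -0, 1.155, -0.002], TCP at [275.112, 561.196, 231.281] pointing down, gripper open.
Joint ranges: [-2.63, 2.63], [-0.92, 2.1], [0.06, 2.66], [-1.3, 4.44], [0, 2.69], [-3.02, 3.02]. Speed limits (rad/s): [2.22, 2.22, 2.79, 3.14, 3.14, 3.14].

## Interface

Orientations are given as a unit quaternion [x, y, z, w].
In Python, from rig import * gives the robot as it stands.
- The arm moves only by the shell command python3 -m jog 'ROWS' [FORCE]. ROWS is JSON, a list of rows, each a list of 3 entries, a list of its own where there are three numbers: the turn, a rotation vector about the tool's x, y, z scaled (see below), then the shift along the tool's x, y, z scaled (see below), then the opening, from 0 (shut) to 1 (fully open). In form: [[[wx, wy, wz], [x, y, z], fingers], ...]. A call has 1 to 20 rows; each row shifts and turns the commanded pose from where the row before left it, along the tool's axes as they then stand; what a row does not reach is not made up. The controller multiplies each number of a shift by 60 mm and each number of a turn by 0.15 rad. A row lasts 1/8 s, in which the tool goes at most 62.5 mm and 10.7 degrees, less where a joint would pass 70% of its speed; a pose out of reach is approached as far as the arm can. A call with a number of a shift or a turn outside -1 to 1 is refused whole. A call with a gripper value outside its range is refused whole. The fingers move at their own pace and stop on an object; FORCE is the grip in N (left out, the last holds). Time passes only in rows, so rows that do not move let the fingers close. It gives the time, the measured TCP pose, the force, the opening and the grip force at its end, in the units of the state.
- state(): the state, without advancing time (a new reading comes with each control period).
- read_camera(name): name is "scene" or "top"; returns a dict with "img" (384x512x3 uint8, red, green, blue), "range_z" (384x512 float32, mm along the optical axis (not along the pixel's ray), 0 where there is no reading), "fov_y" (degrees; the focal length in pixels is half the picture's height over the tangent of half this angle, whatever the lens; pixels are square), "cx", "cy" (the principal point, pixels), "camera_from_world" (4x4, takes a point from world to camera coordinates). Camera axes: x right, y up, looking along -z (the intrinsics and any distortion apply to the point x, -y, -z); pixel columns grow to the right and rows downward; lengths in mm; the calibration is good to about 2 mm. A picture is of the moment at which its call begins.
- hand_in(): hands the job in; it is judged then, once.
Trained networks look in a picture, given as the dict that the camera call returned (one of the last four; its "shot" number tells which), for a name from the list of things; names that differ only in an ending like _2 or _b are one class to them, and where a whole thing is asked for, a point or a joint stands for the part that bears it (a point fixed in the world has none). Each returns a list of dicts, best first, with "confidence" (0 to 1); they miss things now and then, are a little off and sometimes report something else, mostly with a low value. They report only what shows in the picture. A call takes as long as a camera call. They do not tell look-alikes from the thing itself.
- trace(query, picture): "mask" (384x512 bool, what is visible of it) and "location" ([column, row] in pixels, amid what is visible of it).
The state is a dict: "clock": time; "q": joint angles; "dq": joint speeds; "effort": joint torques, N m; "position": TCP position; "tool_rot": TCP orientation; "force": force on the tool from outside, world axes, zero at the start; "moment": the same for the moment, N m; "finger_gap": opening from 0.0 (shut) to 1.0 (fully open); "grip_force": force on a finger pad.
Only numpy, scipy, OpenCV 4.12 (cv2) and the standard library are available. Lean on these libraries where they do the work, as an engineer would, in place of code of your own. Each camera call takes 0.05 s, during which the arm holds its last target. There are 200 camera calls.

## Working session

There is one attempt and no reset: what is moved stays moved. The work goes in short steps, Python scripts to look and compute and a shell command to move; the robot and the scene stay as the last step left them, time stands still between calls to the robot, and variables do not carry over. Pictures are saved under pics/ and viewed, at most 14 in all, crops included, and the job is handed in when it is done.

```bash
ls; mkdir -p pics
cat > h.py <<'E'
from rig import *
import numpy as np, cv2
def K(p):
    f=p["img"].shape[0]/2/np.tan(np.radians(p["fov_y"])/2); return f,p["cx"],p["cy"]
def cloud(p):
    f,cx,cy=K(p); d=p["range_z"].astype(float); v,u=np.mgrid[:d.shape[0],:d.shape[1]]
    P=np.stack([(u-cx)/f*d,-(v-cy)/f*d,-d,np.ones_like(d)],-1)
    W=P@np.linalg.inv(p["camera_from_world"]).T
    W=W[...,:3]; W[d<=0]=np.nan; return W
def save(p,name,crop=None,s=1):
    im=p["img"][...,::-1]
    if crop: a,b,c,d=crop; im=im[b:d,a:c]
    cv2.imwrite("pics/"+name,cv2.resize(im,None,fx=s,fy=s,interpolation=cv2.INTER_CUBIC))
E
python3 - <<'E'
from h import *
s=state(); print({k:np.round(v,3).tolist() for k,v in s.items()})
for n in("scene","top"):
    p=read_camera(n); save(p,n+"0.png",s=1.5); W=cloud(p)
    print(n,{k:v for k,v in p.items() if k not in("img","range_z","camera_from_world")})
    print(np.round(np.linalg.inv(p["camera_from_world"]),2).tolist())
    for q in["spice_1","salt_shaker","honey_jar","round_caddy","small_ring","square_tray","mug","timer"]:
        for r in trace(q,p):
            m=r["mask"]; X=W[m]; X=X[~np.isnan(X[:,0])]
            z=np.percentile(X[:,2],95); T=X[X[:,2]>z-8]
            print(q,round(r["confidence"],2),np.round(r["location"]).tolist(),m.sum(),"zmax",round(z),"top med",np.median(T,0).round(),"ext",np.percentile(X,2,axis=0).round(),np.percentile(X,98,axis=0).round())
E
```

```text
pics
{'clock': 0.0, 'q': [1.113, 0.354, 1.634, 0.0, 1.155, -0.002], 'dq': [0.001, -0.001, -0.001, 0.001, -0.001, -0.001], 'effort': [-0.002, -60.525, -34.206, -0.0, 0.01, 0.0], 'position': [274.897, 560.75, 230.547], 'tool_rot': [0.226, 0.974, -0.001, -0.0], 'force': [0.036, -1.213, 0.1], 'moment': [0.01, -0.002, 0.012], 'grip_force': 0.0, 'finger_gap': 0.998}
scene {'fov_y': 54.162255742637, 'cx': 251.75924984753183, 'cy': 191.49833844937146, 'shot': 1}
[[-0.85, 0.28, -0.44, -261.09], [-0.52, -0.45, 0.72, 1164.69], [0.01, 0.85, 0.53, 908.09], [0.0, 0.0, 0.0, 1.0]]
spice_1 0.71 [281.0, 158.0] 170 zmax 106 top med [ 487. -329.  103.] ext [ 466. -346.    4.] [ 506. -309.  107.]
spice_1 0.66 [291.0, 172.0] 183 zmax 106 top med [ 386. -252.  104.] ext [ 369. -270.    5.] [ 405. -239.  107.]
spice_1 0.57 [290.0, 150.0] 149 zmax 106 top med [ 491. -445.  104.] ext [ 472. -460.   13.] [ 509. -424.  107.]
salt_shaker 0.81 [220.0, 248.0] 219 zmax 87 top med [357. 372.  84.] ext [342. 355.   4.] [373. 385.  88.]
salt_shaker 0.77 [245.0, 223.0] 208 zmax 88 top med [360. 201.  85.] ext [344. 188
[... 2087 characters left out ...]
9 zmax 23 top med [ 473. -160.   22.] ext [ 436. -225.   -2.] [ 549. -109.   27.]
small_ring 0.72 [158.0, 191.0] 304 zmax 26 top med [495. 356.  22.] ext [464. 324.  -3.] [535. 397.  29.]
square_tray 0.7 [204.0, 187.0] 497 zmax 26 top med [497. 181.  23.] ext [460. 137.  -2.] [552. 223.  28.]
mug 0.88 [109.0, 187.0] 487 zmax 91 top med [505. 537.  89.] ext [468. 493.   1.] [544. 591.  93.]
mug 0.48 [159.0, 193.0] 267 zmax 26 top med [491. 356.  22.] ext [464. 325.  -1.] [528. 391.  29.]
mug 0.31 [248.0, 199.0] 200 zmax 92 top med [464.   1.  88.] ext [434. -25.   5.] [487.  24.  94.]
timer 0.69 [393.0, 182.0] 250 zmax 49 top med [ 519. -563.   44.] ext [ 488. -595.   15.] [ 548. -536.   53.]
```

View pics/scene0.png

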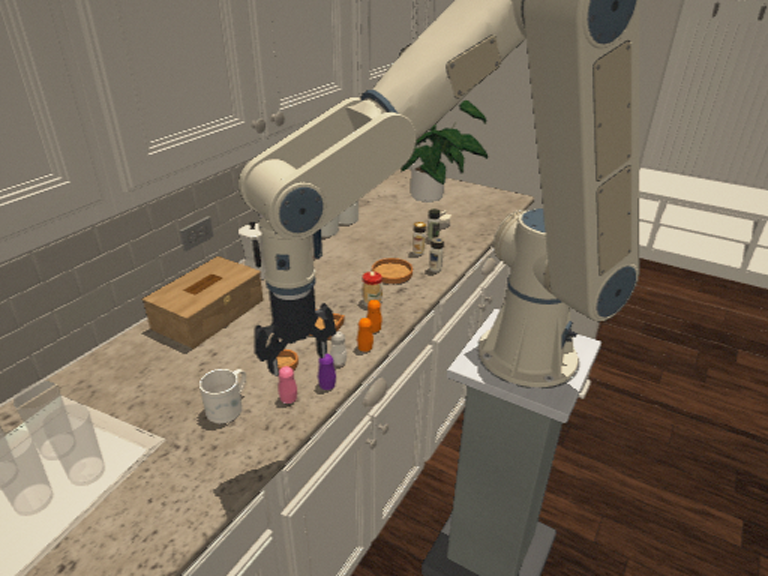

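View pics/top0.png

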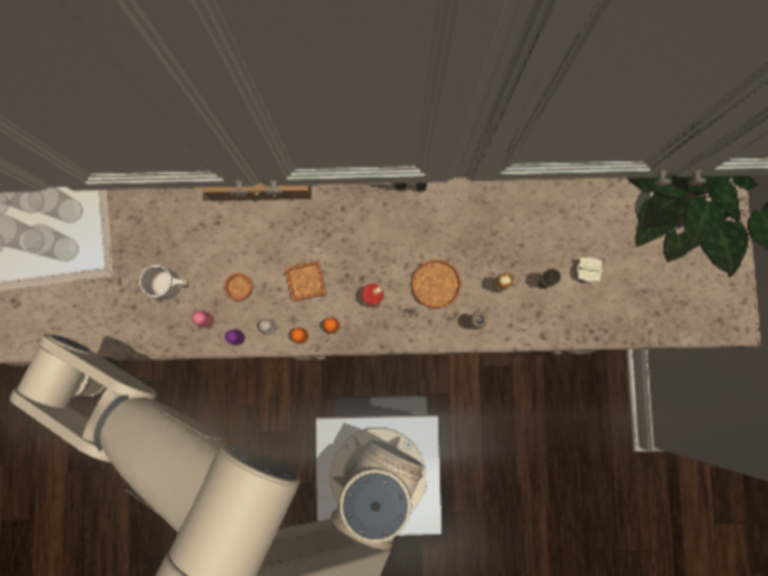

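The pictures show spice jars at scene px (281,158), (291,172) and (290,150), and honey at (249,192). Salt-shaped things (scene px) are purple (220,248), pink (189,256), oranges (245,223) and (247,210), and a pale-topped clear one at (227,234). The pale one fits the salt description. I'll check the calibration next and confirm the salt shaker in a crop.

Run:
```python
from h import *
from scipy.spatial.transform import Rotation as R
s=state()
for n in("scene","top"):
    p=read_camera(n); W=cloud(p)
    if n=="scene": save(p,"salt.png",(170,190,270,290),6)
    # table bias
    for (x,y) in[(420,-300),(450,-60),(430,70),(450,240),(400,560)]:
        m=np.hypot(W[...,0]-x,W[...,1]-y)<15; print(n,"tab",x,y,np.nanmedian(W[m][:,2]).round(1),m.sum())
    for q in["spice_1","salt_shaker","honey_jar"]:
        for r in trace(q,p):
            X=W[cv2.dilate(r["mask"].astype(np.uint8),np.ones((3,3)))>0]; X=X[~np.isnan(X[:,0])]
            z=np.percentile(X[:,2],90); T=X[X[:,2]>z-5]
            lo,hi=T.min(0),T.max(0)
            print(q,np.round(r["confidence"],2),len(T),((lo+hi)/2).round(),(hi-lo).round())
    if n=="scene":
        L=R.from_quat(s["tool_rot"]).inv().apply(W.reshape(-1,3)-s["position"]).reshape(W.shape)
        m=(np.abs(L[...,2]+25)<35)&(np.hypot(L[...,0],L[...,1])<80)
        X=L[m]; 
        for g in(-1,1):
            F=X[X[:,1]*g>0]; print(g,len(F),np.percentile(F,[3,50,97],axis=0).round(1).tolist())
```

```text
scene tab 420 -300 0.1 3
scene tab 450 -60 -0.4 18
scene tab 430 70 -0.0 2
scene tab 450 240 1.2 10
scene tab 400 560 -0.1 50
spice_1 0.6 38 [ 390. -259.  104.] [42. 41. 12.]
spice_1 0.48 32 [ 488. -330.  103.] [36. 40. 10.]
spice_1 0.34 47 [314. 388. 191.] [168. 243. 219.]
salt_shaker 0.74 47 [310. 439. 166.] [134. 177. 173.]
salt_shaker 0.69 41 [374. 150.  86.] [53. 97. 11.]
salt_shaker 0.67 42 [360. 199.  85.] [30. 25. 13.]
salt_shaker 0.61 56 [355. 519. 165.] [145. 171. 170.]
salt_shaker 0.49 49 [314. 388. 191.] [168. 243. 219.]
honey_jar 0.7 94 [431.  52.  87.] [110. 152.  10.]
honey_jar 0.56 32 [ 488. -330.  103.] [36. 40. 10.]
-1 90 [[-7.8, -62.5, -58.2], [7.9, -45.3, -38.8], [14.0, -42.8, -17.6]]
1 88 [[-5.3, 41.8, -59.8], [9.8, 49.3, -40.6], [14.2, 58.8, -18.0]]
top tab 420 -300 -0.4 39
top tab 450 -60 0.5 42
top tab 430 70 1.2 47
top tab 450 240 0.9 43
top tab 400 560 -0.4 44
spice_1 0.69 63 [ 493. -451.  110.] [39. 38. 10.]
spice_1 0.66 57 [ 388. -263.  110.] [38. 38. 11.]
spice_1 0.52 51 [ 487. -333.  111.] [34. 34. 11.]
salt_shaker 0.69 42 [364. 360.  90.] [27. 30. 14.]
salt_shaker 0.54 38 [387. 277.  90.] [30. 27. 13.]
salt_shaker 0.54 36 [387. 111.  90.] [31. 27.  9.]
salt_shaker 0.44 36 [364. 195.  91.] [27. 27. 12.]
honey_jar 0.67 94 [462.   1.  91.] [50. 53. 11.]
honey_jar 0.51 153 [ 492. -168.   23.] [129. 128.  15.]
```

View pics/salt.png

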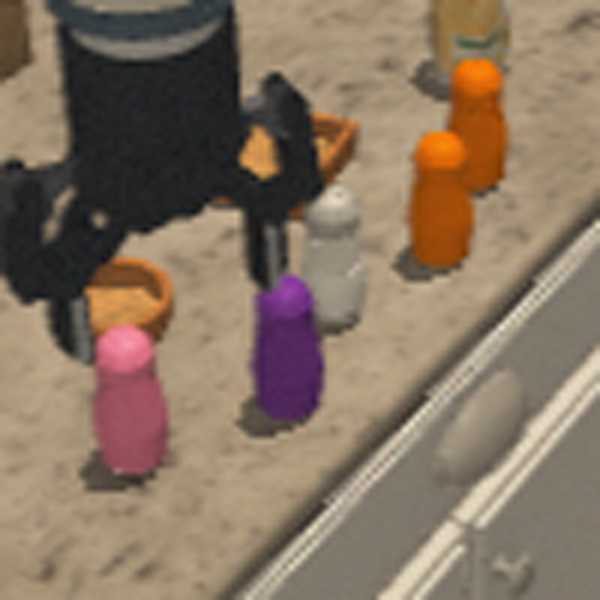

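The crop confirms the salt shaker: clear body and pale domed top at crop (335,255), which is scene px (226,232). Its neighbours are orange, purple and pink. First I'll square the tool to the world axes.

```bash
python3 -m jog '[[[0,0,0.93],[0,0,0],1],[[0,0,0.93],[0,0,0],1],[[0,0,0.93],[0,0,0],1],[[0,0,0.93],[0,0,0],1],[[0,0,0.93],[0,0,0],1],[[0,0,0.93],[0,0,0],1],[[0,0,0.93],[0,0,0],1],[[0,0,0.92],[0,0,0],1]]' 30
```

```text
clock: 2.3
position: [275.1, 561.2, 231.3]
tool_rot: [0.709, 0.706, -0.0, 0.0]
force: [-0.1, -0.0, -0.8]
finger_gap: 1.002
grip_force: 0.0
```

```bash
python3 -m jog '[[[0,0,0],[-0.856,0.119,0],1],[[0,0,0],[-0.856,0.119,0],1],[[0,0,0],[-0.856,0.119,0],1],[[0,0,0],[-0.856,0.119,0],1],[[0,0,0],[-0.856,0.119,0],1],[[0,0,0],[-0.856,0.119,0],1],[[0,0,0],[-0.856,0.119,0],1],[[0,0,0],[-0.856,0.119,0],1],[[0,0,0],[-0.856,0.119,0],1],[[0,0,0],[-0.856,0.119,0],1],[[0,0,0],[-0.856,0.119,0],1],[[0,0,0],[-0.856,0.119,0],1],[[0,0,0],[-0.856,0.119,0],1],[[0,0,0],[-0.856,0.119,0],1],[[0,0,0],[-0.856,0.119,0],1],[[0,0,0],[-0.856,0.119,0],1],[[0,0,0],[0,0,0],1]]'
python3 - <<'E'
from h import *
s=state(); print(s["position"],s["tool_rot"],s["q"])
p=read_camera("scene"); save(p,"a1.png",(200,100,360,230),4.5)
W=cloud(p); P=np.array(s["position"]); L=W-P
m=(L[...,2]>0)&(L[...,2]<45)&(np.hypot(L[...,0],L[...,1])<80); X=L[m]
for g in(-1,1):
    F=X[X[:,0]*g>0]; print(g,len(F),np.percentile(F,[3,50,97],axis=0).round(1).tolist())
for q in["spice_1","salt_shaker","honey_jar","small_ring","square_tray"]:
    for r in trace(q,p):
        X=W[r["mask"]]; X=X[~np.isnan(X[:,0])]; X=X[X[:,2]<115]
        z=np.percentile(X[:,2],90); T=X[X[:,2]>z-5]; lo,hi=T.min(0),T.max(0)
        print(q,np.round(r["confidence"],2),len(T),((lo+hi)/2).round(),(hi-lo).round(),np.median(T,0).round())
E
```

```text
clock: 4.42
position: [390.2, -263.6, 231.4]
tool_rot: [0.708, 0.706, -0.0, 0.001]
force: [-0.3, 0.6, 0.8]
finger_gap: 1.003
grip_force: 0.0
[ 390.22103498 -263.57730177  231.37577742] [ 7.08090064e-01  7.06121834e-01 -1.18457449e-04  6.35098767e-04] [-5.96904763e-01  1.09594679e-01  1.95210586e+00 -5.36003891e-04
  1.07868952e+00 -5.93868296e-01]
-1 23 [[-59.8, -8.1, 17.7], [-52.8, 5.5, 29.9], [-45.3, 12.0, 41.0]]
1 33 [[38.0, -10.3, 14.3], [41.9, 4.8, 31.8], [54.3, 14.3, 44.6]]
spice_1 0.58 31 [ 388. -262.  105.] [34. 36. 10.] [ 389. -257.  106.]
spice_1 0.54 32 [ 484. -331.  104.] [34. 45.  9.] [ 483. -323.  104.]
salt_shaker 0.78 38 [360. 368.  86.] [26. 22. 12.] [358. 371.  86.]
salt_shaker 0.7 32 [377. 145.  86.] [42. 81. 11.] [382. 118.  85.]
salt_shaker 0.58 30 [360. 200.  86.] [26. 25. 10.] [361. 201.  86.]
salt_shaker 0.58 44 [409. 453.  86.] [24. 27. 11.] [408. 453.  86.]
salt_shaker 0.52 35 [375. 310.  86.] [45. 87.  9.] [386. 283.  86.]
honey_jar 0.73 71 [435.  44.  85.] [ 98. 132.   8.] [461.   9.  85.]
small_ring 0.74 88 [475. 386.  54.] [121. 120.  73.] [500. 359.  21.]
square_tray 0.68 120 [478. 212.  53.] [161. 165.  71.] [500. 192.  21.]
```

View pics/a1.png

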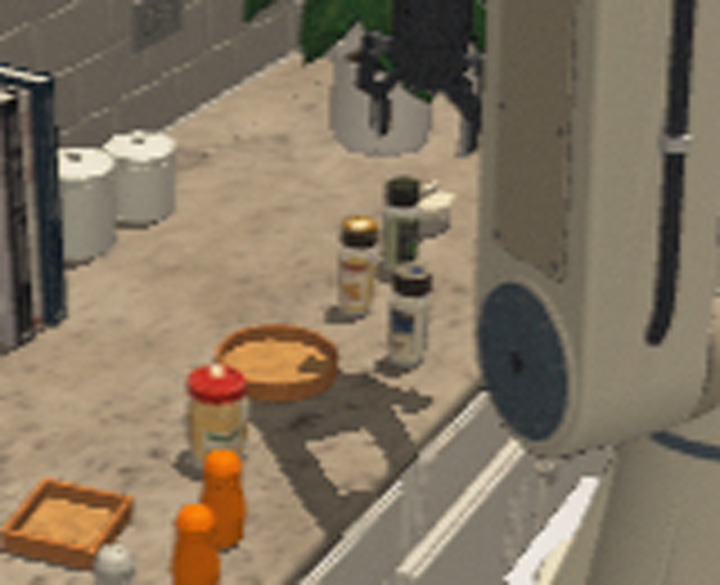

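The fingers agree with the scene cloud to about 3 mm, and spice A (blue label) at crop (405,315) is directly under the gripper. Going down to grasp it.

```bash
python3 -m jog '[[[0,0,0],[0,0.02,0.6],1],[[0,0,0],[0,0,0.6],1],[[0,0,0],[0,0,0.6],1],[[0,0,0],[0,0,0.6],1],[[0,0,0],[0,0,0.4],1],[[0,0,0],[0,0,0.29],1],[[0,0,0],[0,0,0],1],[[0,0,0],[0,0,0],0.2],[[0,0,0],[0,0,0],0.2],[[0,0,0],[0,0,0],0.2],[[0,0,0],[0,0,0],0.2],[[0,0,0],[0,0,0],0.2],[[0,0,0],[0,0,0],0.2],[[0,0,0],[0,0,0],0.2]]' 30
```

```text
clock: 6.48
position: [391.6, -261.0, 46.7]
tool_rot: [0.707, 0.707, 0.0, 0.001]
force: [-0.9, 0.5, 6.9]
finger_gap: 0.472
grip_force: 24.2
```

```bash
python3 -m jog '[[[0,0,0],[0,0,-0.3],0.2],[[0,0,0],[0,0,-0.7],0.2],[[0,0,0],[0,0,-0.7],0.2],[[0,0,0],[0,0,-0.7],0.2],[[0,0,0],[0.4,0.4,0],0.2],[[0,0,0],[0.5,0.4,0],0.2],[[0,0,0],[0.4,0.4,0],0.2],[[0,0,0],[0,0,0],0.2],[[0,0,0],[0,0,0],0.2]]'
python3 - <<'E'
from h import *
print(state()["position"],state()["force"])
for n in("scene","top"):
    p=read_camera(n); W=cloud(p); save(p,n+"2.png",(220,80,380,230) if n=="scene" else (230,120,390,240),4)
    for q in["round_caddy","spice_1"]:
        for r in trace(q,p)[:3]:
            X=W[r["mask"]]; X=X[~np.isnan(X[:,0])]
            if q=="round_caddy": X=X[(X[:,2]>17)&(X[:,2]<28)]; 
            lo,hi=X.min(0),X.max(0); c=np.c_[X[:,:2],np.ones(len(X))]
            a=np.linalg.lstsq(c,(X[:,:2]**2).sum(1),rcond=None)[0]
            print(n,q,r["confidence"],np.round(r["location"]),len(X),lo.round(),hi.round(),a[:2].round()/2,np.median(X,0).round())
E
```

```text
clock: 7.6
position: [462.3, -182.6, 189.8]
tool_rot: [0.707, 0.708, -0.0, -0.0]
force: [0.7, 0.2, -1.1]
finger_gap: 0.471
grip_force: 26.7
[ 462.3482144  -182.55450493  189.76998558] [ 0.72038545  0.15226279 -1.08343809]
scene round_caddy 0.92 [263. 178.] 61 [ 429. -236.   17.] [556. -97.  26.] [ 491.5 -164. ] [ 477. -179.   21.]
scene spice_1 0.72 [269. 147.] 185 [ 439. -199.  144.] [ 481. -159.  250.] [ 458.  -179.5] [ 455. -170.  198.]
scene spice_1 0.62 [289. 149.] 180 [ 471. -546.   -3.] [ 526. -420.  107.] [ 501.  -478.5] [ 488. -438.   54.]
scene spice_1 0.58 [279. 161.] 134 [ 466. -337.    6.] [ 504. -306.  107.] [ 485. -324.] [ 481. -317.   61.]
top round_caddy 0.55 [280. 190.] 43 [ 428. -186.   18.] [ 553. -104.   28.] [ 492.  -163.5] [ 501. -126.   23.]
top spice_1 0.62 [364. 184.] 126 [ 474. -467.   23.] [ 509. -432.  116.] [ 491.  -448.5] [ 490. -444.  103.]
```

View pics/scene2.png

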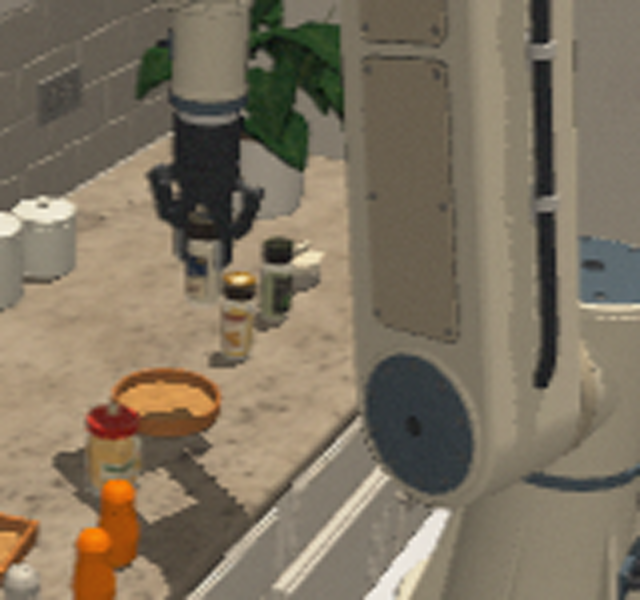

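Blue-labelled jar hangs upright in the gripper at crop (200,250), and it is centred on the tool. Lowering it into the caddy.

```bash
python3 -m jog '[[[0,0,0],[0,0.02,0.5],0.2],[[0,0,0],[0,0,0.7],0.2],[[0,0,0],[0,0,0.6],0.2],[[0,0,0],[0,0,0.3],0.2],[[0,0,0],[0,0,0.1],0.2],[[0,0,0],[0,0,0.02],0.2],[[0,0,0],[0,0,0],0.2],[[0,0,0],[0,0,0],0.2]]'
```

```text
clock: 8.9
position: [464.6, -182.7, 57.5]
tool_rot: [0.707, 0.707, 0.0, 0.001]
force: [-0.6, -0.1, -1.4]
finger_gap: 0.47
grip_force: 26.7
```

```bash
python3 -m jog '[[[0,0,0],[0,0,0.015],0.2],[[0,0,0],[0,0,0.015],0.2],[[0,0,0],[0,0,0.01],0.2],[[0,0,0],[0,0,0],0.2]]'
```

```text
clock: 9.4
position: [464.0, -182.4, 54.2]
tool_rot: [0.707, 0.707, -0.0, -0.0]
force: [-0.3, -0.1, -1.4]
finger_gap: 0.467
grip_force: 26.7
```

```bash
python3 -m jog '[[[0,0,0],[0,0,0.012],0.2],[[0,0,0],[0,0,0.012],0.2],[[0,0,0],[0,0,0],0.2]]'
```

```text
clock: 9.78
position: [464.1, -182.5, 52.8]
tool_rot: [0.707, 0.707, -0.0, 0.0]
force: [0.4, -0.8, -0.3]
finger_gap: 0.468
grip_force: 26.7
```

```bash
python3 -m jog '[[[0,0,0],[0,0,0.012],0.2],[[0,0,0],[0,0,0],0.2]]'
```

```text
clock: 10.02
position: [464.2, -182.7, 52.7]
tool_rot: [0.707, 0.707, -0.0, 0.0]
force: [-2.5, -1.5, 9.6]
finger_gap: 0.468
grip_force: 27.4
```

Contact at z 52.7 with 9.6 N. Release, rise, and move over spice B (the white and brown label).

```bash
python3 -m jog '[[[0,0,0],[0,0,0],0.7],[[0,0,0],[0,0,0],0.8],[[0,0,0],[0,0,0],0.9],[[0,0,0],[0,0,-0.3],1],[[0,0,0],[0,0,-0.7],1],[[0,0,0],[0,0,-0.8],1],[[0,0,0],[0,0,-0.65],1],[[0,0,0],[-0.6,0.1,0],1],[[0,0,0],[-0.7,0.11,0],1],[[0,0,0],[-0.7,0.1,0],1],[[0,0,0],[-0.5,0.1,0],1],[[0,0,0],[0,0,0],1],[[0,0,0],[0,0,0],1]]'
python3 - <<'E'
from h import *
for n in("scene","top"):
    p=read_camera(n); W=cloud(p); save(p,n+"3.png",(220,80,380,230) if n=="scene" else (230,120,390,240),4)
    for r in trace("spice_1",p):
        X=W[r["mask"]]; X=X[~np.isnan(X[:,0])]; z=np.percentile(X[:,2],90); T=X[X[:,2]>z-5]; lo,hi=T.min(0),T.max(0)
        print(n,r["confidence"],np.round(r["location"]),len(T),((lo+hi)/2).round(),(hi-lo).round())
E
```

```text
clock: 11.65
position: [488.4, -331.8, 198.7]
tool_rot: [0.707, 0.707, 0.0, -0.001]
force: [-0.4, 1.0, 0.6]
finger_gap: 0.997
grip_force: 0.0
scene 0.6 [288. 151.] 25 [ 491. -452.  103.] [36. 36. 12.]
scene 0.51 [280. 159.] 30 [ 484. -327.  105.] [37. 44. 10.]
scene 0.47 [270. 173.] 38 [ 461. -184.  110.] [37. 40.  8.]
top 0.61 [359. 188.] 8 [ 483. -439.  102.] [ 9.  9. 14.]
top 0.47 [298. 196.] 58 [ 461. -186.  116.] [38. 37. 11.]
```

View pics/scene3.png

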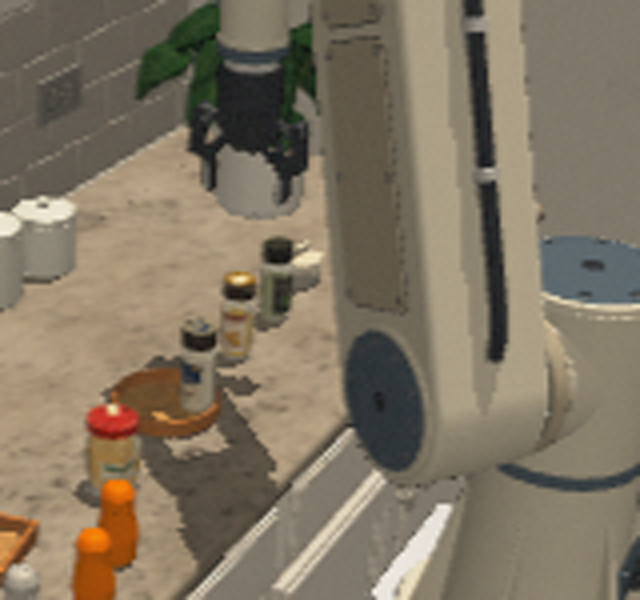

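Spice A stands upright in the caddy at crop (200,370); the gripper is over B at crop (240,310). Grasp B.

```bash
python3 -m jog '[[[0,0,0],[0,0,0.6],1],[[0,0,0],[0,0,0.7],1],[[0,0,0],[0,0,0.6],1],[[0,0,0],[0,0,0.4],1],[[0,0,0],[0,0,0.24],1],[[0,0,0],[0,0,0],1],[[0,0,0],[0,0,0],0.2],[[0,0,0],[0,0,0],0.2],[[0,0,0],[0,0,0],0.2],[[0,0,0],[0,0,0],0.2],[[0,0,0],[0,0,0],0.2],[[0,0,0],[0,0,0],0.2],[[0,0,0],[0,0,0],0.2]]'
```

```text
clock: 13.48
position: [489.5, -332.9, 47.7]
tool_rot: [0.707, 0.707, 0.0, 0.001]
force: [-0.2, 0.3, 6.4]
finger_gap: 0.474
grip_force: 30.3
```

```bash
python3 -m jog '[[[0,0,0],[0,0,-0.3],0.2],[[0,0,0],[0,0,-0.7],0.2],[[0,0,0],[0,0,-0.8],0.2],[[0,0,0],[0,0,-0.7],0.2],[[0,0,0],[0.6,0,0],0.2],[[0,0,0],[0.7,0.06,0],0.2],[[0,0,0],[0.8,0,0],0.2],[[0,0,0],[0.7,0,0],0.2],[[0,0,0],[0.53,0,0],0.2],[[0,0,0],[0,0,0],0.2],[[0,0,0],[0,0,0.5],0.2],[[0,0,0],[0,0,0.7],0.2],[[0,0,0],[0,0,0.6],0.2],[[0,0,0],[0,0,0.4],0.2],[[0,0,0],[0,0,0.14],0.2],[[0,0,0],[0,0,0],0.2],[[0,0,0],[0,0,0],0.2]]'
```

```text
clock: 15.6
position: [493.1, -133.1, 57.4]
tool_rot: [0.707, 0.707, 0.0, 0.001]
force: [0.3, -0.3, -0.9]
finger_gap: 0.47
grip_force: 30.5
```

```bash
python3 -m jog '[[[0,0,0],[0,0,0.015],0.2],[[0,0,0],[0,0,0.015],0.2],[[0,0,0],[0,0,0.01],0.2],[[0,0,0],[0,0,0],0.2]]'
```

```text
clock: 16.1
position: [492.3, -132.6, 53.9]
tool_rot: [0.707, 0.707, -0.0, -0.0]
force: [-0.6, -0.6, -1.7]
finger_gap: 0.47
grip_force: 30.5
```

```bash
python3 -m jog '[[[0,0,0],[0,0,0.01],0.2],[[0,0,0],[0,0,0],0.2]]'
```

```text
clock: 16.35
position: [492.4, -132.7, 53.6]
tool_rot: [0.707, 0.707, 0.0, 0.0]
force: [-1.1, 1.1, 5.0]
finger_gap: 0.47
grip_force: 30.5
```

```bash
python3 -m jog '[[[0,0,0],[0,0,0.012],0.2],[[0,0,0],[0,0,0],0.2]]'
```

```text
clock: 16.6
position: [492.7, -132.7, 53.4]
tool_rot: [0.707, 0.707, 0.0, 0.0]
force: [-1.8, 1.6, 11.9]
finger_gap: 0.471
grip_force: 30.2
```

```bash
python3 -m jog '[[[0,0,0],[0,0,0],0.7],[[0,0,0],[0,0,0],0.8],[[0,0,0],[0,0,0],0.9],[[0,0,0],[0,0,-0.3],1],[[0,0,0],[0,0,-0.7],1],[[0,0,0],[0,0,-0.8],1],[[0,0,0],[0,0,-0.65],1],[[0,0,0],[-0.6,0.02,0],1],[[0,0,0],[-0.8,0,0],1],[[0,0,0],[-0.8,0,0],1],[[0,0,0],[-0.8,0,0],1],[[0,0,0],[-0.8,0,0],1],[[0,0,0],[-0.8,0,0],1],[[0,0,0],[-0.68,0,0],1],[[0,0,0],[0,0,0],1],[[0,0,0],[0,0,0],1]]'
python3 - <<'E'
from h import *
for n in("scene","top"):
    p=read_camera(n); W=cloud(p); save(p,n+"4.png",(220,80,380,230) if n=="scene" else (230,120,390,240),4)
    for r in trace("spice_1",p):
        X=W[r["mask"]]; X=X[~np.isnan(X[:,0])]; z=np.percentile(X[:,2],90); T=X[X[:,2]>z-5]; lo,hi=T.min(0),T.max(0)
        print(n,r["confidence"],np.round(r["location"]),len(T),((lo+hi)/2).round(),(hi-lo).round())
E
```

```text
clock: 18.6
position: [493.3, -448.8, 199.1]
tool_rot: [0.707, 0.707, 0.0, -0.001]
force: [0.0, 1.0, -0.2]
finger_gap: 1.002
grip_force: 0.0
scene 0.71 [257. 175.] 39 [ 489. -129.  111.] [43. 47. 11.]
scene 0.56 [289. 151.] 19 [ 491. -443.  103.] [25. 35. 10.]
scene 0.5 [268. 170.] 36 [ 462. -181.  110.] [35. 41. 10.]
top 0.57 [296. 196.] 49 [ 461. -186.  117.] [38. 38. 10.]
top 0.56 [283. 188.] 51 [ 490. -133.  116.] [35. 34. 10.]
```

View pics/scene4.png

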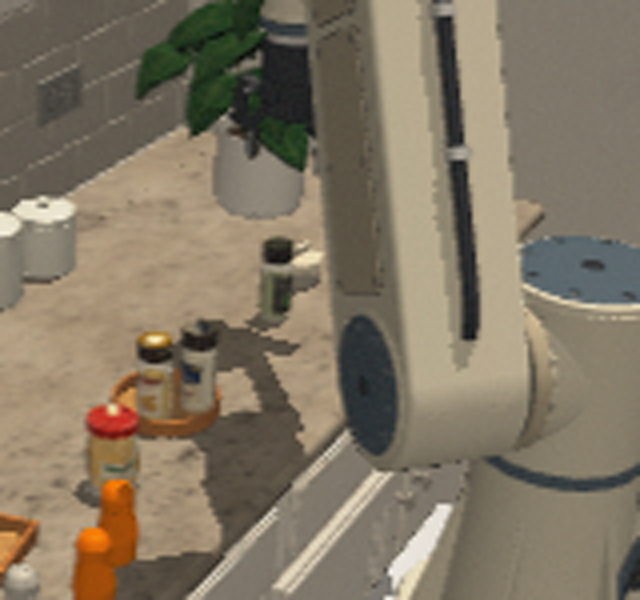

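Both jars stand upright in the caddy at crop (155,375) and (198,365), and the gripper is over C at crop (276,280). Grasp C.

```bash
python3 -m jog '[[[0,0,0],[0,0,0.6],1],[[0,0,0],[0,0,0.7],1],[[0,0,0],[0,0,0.6],1],[[0,0,0],[0,0,0.4],1],[[0,0,0],[0,0,0.24],1],[[0,0,0],[0,0,0],1],[[0,0,0],[0,0,0],0.2],[[0,0,0],[0,0,0],0.2],[[0,0,0],[0,0,0],0.2],[[0,0,0],[0,0,0],0.2],[[0,0,0],[0,0,0],0.2],[[0,0,0],[0,0,0],0.2],[[0,0,0],[0,0,0],0.2]]'
```

```text
clock: 20.42
position: [494.2, -450.1, 48.3]
tool_rot: [0.707, 0.707, 0.0, 0.001]
force: [-0.8, 0.1, 6.5]
finger_gap: 0.467
grip_force: 29.6
```

```bash
python3 -m jog '[[[0,0,0],[0,0,-0.3],0.2],[[0,0,0],[0,0,-0.7],0.2],[[0,0,0],[0,0,-0.8],0.2],[[0,0,0],[0,0,-0.7],0.2],[[0,0,0],[0.6,0.1,0],0.2],[[0,0,0],[0.8,0.1,0],0.2],[[0,0,0],[0.9,0.1,0],0.2],[[0,0,0],[0.9,0.1,0],0.2],[[0,0,0],[0.8,0.057,0],0.2],[[0,0,0],[0.46,0,0],0.2],[[0,0,-1],[0,0,0],0.2],[[0,0,-1],[0,0,0],0.2],[[0,0,-1],[0,0,0],0.2],[[0,0,-1],[0,0,0],0.2],[[0,0,-1],[0,0,0],0.2],[[0,0,-1],[0,0,0],0.2],[[0,0,-1],[0,0,0],0.2],[[0,0,0],[0,0,0],0.2],[[0,0,0],[0,0,0],0.2]]'
python3 - <<'E'
from h import *
p=read_camera("scene"); W=cloud(p); save(p,"scene5.png",(220,80,380,230),4)
for r in trace("spice_1",p):
        X=W[r["mask"]]; X=X[~np.isnan(X[:,0])]; z=np.percentile(X[:,2],90); print(r["confidence"],np.round(r["location"]),np.median(X,0).round(),((X.min(0)+X.max(0))/2).round(),X.min(0).round(),X.max(0).round())
E
```

```text
clock: 22.8
position: [520.9, -181.8, 197.7]
tool_rot: [0.259, 0.966, -0.0, 0.0]
force: [0.0, 0.8, -1.3]
finger_gap: 0.472
grip_force: 30.3
0.72 [258. 171.] [ 482. -119.   74.] [ 487. -131.   65.] [ 467. -155.   17.] [ 507. -108.  114.]
0.66 [258. 141.] [ 510. -170.  206.] [ 663. -447.  129.] [ 498. -743.   -3.] [ 828. -151.  261.]
0.6 [268. 171.] [ 454. -172.   70.] [ 497. -238.   57.] [ 437. -316.    0.] [ 556. -161.  114.]
```

View pics/scene5.png

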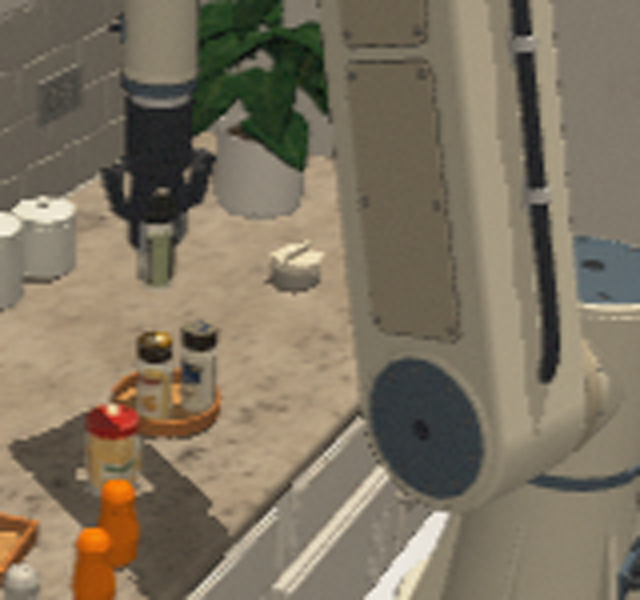

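C hangs upright at crop (157,245), above the free slot. Lowering it.

```bash
python3 -m jog '[[[0,0,0],[0,0,0.5],0.2],[[0,0,0],[0,0,0.7],0.2],[[0,0,0],[0,0,0.6],0.2],[[0,0,0],[0,0,0.4],0.2],[[0,0,0],[0,0,0.14],0.2],[[0,0,0],[0,0,0],0.2],[[0,0,0],[0,0,0.015],0.2],[[0,0,0],[0,0,0.01],0.2],[[0,0,0],[0,0,0],0.2]]'
```

```text
clock: 24.02
position: [521.3, -182.0, 55.9]
tool_rot: [0.257, 0.966, -0.0, 0.0]
force: [0.5, -0.2, -0.1]
finger_gap: 0.467
grip_force: 30.4
```

```bash
python3 -m jog '[[[0,0,0],[0,0,0.01],0.2],[[0,0,0],[0,0,0.01],0.2],[[0,0,0],[0,0,0],0.2]]'
```

```text
clock: 24.4
position: [521.1, -181.9, 54.3]
tool_rot: [0.257, 0.966, -0.0, 0.0]
force: [-1.1, -0.2, 2.8]
finger_gap: 0.468
grip_force: 30.9
```

```bash
python3 -m jog '[[[0,0,0],[0,0,0.01],0.2],[[0,0,0],[0,0,0],0.2]]'
```

```text
clock: 24.65
position: [521.2, -181.9, 54.3]
tool_rot: [0.257, 0.966, -0.0, 0.0]
force: [-2.6, 0.5, 10.2]
finger_gap: 0.47
grip_force: 31.6
```

```bash
python3 -m jog '[[[0,0,0],[0,0,0],0.7],[[0,0,0],[0,0,0],0.8],[[0,0,0],[0,0,0],0.9],[[0,0,0],[0,0,-0.3],1],[[0,0,0],[0,0,-0.7],1],[[0,0,0],[0,0,-0.8],1],[[0,0,0],[0,0,-0.65],1],[[0,0,1],[0,0,0],1],[[0,0,1],[0,0,0],1],[[0,0,1],[0,0,0],1],[[0,0,1],[0,0,0],1],[[0,0,1],[0,0,0],1],[[0,0,1],[0,0,0],1],[[0,0,1],[0,0,0],1],[[0,0,0],[0,0,0],1]]'
python3 -m jog '[[[0,0,0],[0.768,-0.218,0],1],[[0,0,0],[0.768,-0.218,0],1],[[0,0,0],[0.768,-0.218,0],1],[[0,0,0],[0.768,-0.218,0],1],[[0,0,0],[0.768,-0.218,0],1],[[0,0,0],[0.768,-0.218,0],1],[[0,0,0],[0.768,-0.218,0],1],[[0,0,0],[0.768,-0.218,0],1],[[0,0,0],[0.768,-0.218,0],1],[[0,0,0],[0.768,-0.218,0],1],[[0,0,0],[0,0,0],1],[[0,0,0],[0,0,0],1]]'
python3 - <<'E'
from h import *
for n in("scene","top"):
    p=read_camera(n); W=cloud(p)
    if n=="scene": save(p,"scene6.png",(160,120,340,280),4)
    for q in("spice_1","salt_shaker","honey_jar","small_ring","square_tray"):
      for r in trace(q,p):
        X=W[r["mask"]]; X=X[~np.isnan(X[:,0])]; X=X[X[:,2]<125]; z=np.percentile(X[:,2],90); T=X[X[:,2]>z-5]; lo,hi=T.min(0),T.max(0)
        print(n,q,round(r["confidence"],2),np.round(r["location"]),len(T),((lo+hi)/2).round(),(hi-lo).round(),np.median(T,0).round())
E
```

```text
clock: 26.52
position: [521.0, -181.9, 201.6]
tool_rot: [0.707, 0.708, 0.0, 0.0]
force: [0.5, -0.4, -0.5]
finger_gap: 1.0
grip_force: 0.0
clock: 28.02
position: [389.8, 278.6, 200.7]
tool_rot: [0.706, 0.708, -0.0, 0.0]
force: [-0.1, -0.1, 0.6]
finger_gap: 1.002
grip_force: 0.0
scene spice_1 0.47 [267. 171.] 38 [ 460. -185.  109.] [34. 45.  9.] [ 460. -177.  110.]
scene spice_1 0.39 [257. 162.] 29 [ 518. -182.  112.] [37. 37.  8.] [ 517. -179.  111.]
scene salt_shaker 0.75 [224. 235.] 42 [373. 311.  85.] [47. 93. 10.] [384. 284.  86.]
scene salt_shaker 0.68 [245. 225.] 28 [361. 202.  85.] [21. 27.  9.] [360. 203.  86.]
scene salt_shaker 0.53 [221. 247.] 45 [363. 367.  86.] [30. 29. 11.] [358. 368.  86.]
scene salt_shaker 0.51 [189. 255.] 46 [409. 450.  85.] [23. 26.  9.] [408. 451.  86.]
scene salt_shaker 0.44 [249. 210.] 27 [375. 146.  86.] [37. 77. 10.] [384. 120.  86.]
scene honey_jar 0.53 [250. 194.] 75 [436.  43.  86.] [101. 132.   8.] [458.   8.  85.]
scene small_ring 0.57 [189. 242.] 84 [471. 388.  54.] [128. 125.  72.] [495. 364.  21.]
scene square_tray 0.69 [212. 215.] 112 [508. 186.  22.] [101. 102.  11.] [510. 195.  20.]
top spice_1 0.7 [282. 188.] 51 [ 490. -133.  117.] [35. 34. 12.] [ 491. -134.  114.]
top spice_1 0.49 [298. 195.] 67 [ 460. -187.  117.] [38. 37. 12.] [ 461. -186.  114.]
top salt_shaker 0.47 [158. 226.] 10 [356. 362.  93.] [11. 16.  9.] [358. 360.  92.]
top salt_shaker 0.46 [218. 215.] 25 [386. 111.  94.] [23. 19. 13.] [386. 113.  92.]
top honey_jar 0.76 [247. 199.] 90 [462.   2.  93.] [50. 53. 12.] [460.   1.  89.]
top honey_jar 0.62 [288. 188.] 97 [ 492. -166.   68.] [128. 123.  97.] [ 473. -146.   24.]
top square_tray 0.83 [203. 184.] 110 [508. 179.  25.] [103. 100.  13.] [501. 171.  23.]
```

View pics/scene6.png

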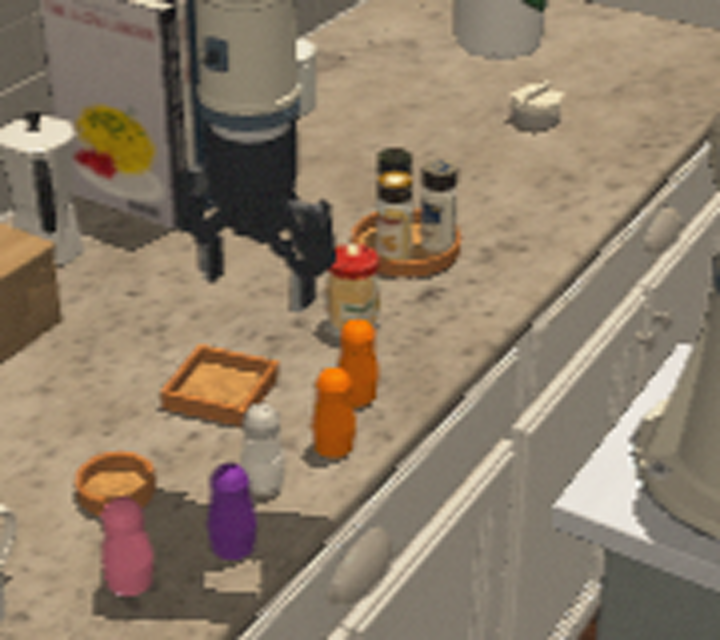

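Three spice jars stand upright in the caddy at crop (395,215) and around it; the salt is at crop (263,450). The gripper is over it at (389.8, 278.6), so I'll grasp it.

```bash
python3 -m jog '[[[0,0,0],[0,0,0.6],1],[[0,0,0],[0,0,0.7],1],[[0,0,0],[0,0,0.6],1],[[0,0,0],[0,0,0.5],1],[[0,0,0],[0,0,0.3],1],[[0,0,0],[0,0,0.13],1],[[0,0,0],[0,0,0],1],[[0,0,0],[0,0,0],0.2],[[0,0,0],[0,0,0],0.2],[[0,0,0],[0,0,0],0.2],[[0,0,0],[0,0,0],0.2],[[0,0,0],[0,0,0],0.2],[[0,0,0],[0,0,0],0.2],[[0,0,0],[0,0,0],0.2]]'
python3 - <<'E'
from h import *
p=read_camera("scene"); W=cloud(p)
import numpy as np
for n in("scene","top"):
  p=read_camera(n); W=cloud(p)
  for q,h in(("small_ring",(14,30)),("square_tray",(14,30))):
    for r in trace(q,p)[:1]:
        m=cv2.dilate(r["mask"].astype(np.uint8),np.ones((3,3)))>0
        X=W[m]; X=X[~np.isnan(X[:,0])]; T=X[(X[:,2]>h[0])&(X[:,2]<h[1])]; lo,hi=T.min(0),T.max(0)
        F=W[r["mask"]]; F=F[(F[:,2]<12)]
        (c,d,a)=cv2.minAreaRect(T[:,:2].astype(np.float32)); e=cv2.minEnclosingCircle(T[:,:2].astype(np.float32))
        print(n,q,round(r["confidence"],2),len(T),((lo+hi)/2).round(),(hi-lo).round(),np.round(c),np.round(d),round(a),np.round(e[0]),round(e[1]))
E
```

```text
clock: 30.38
position: [390.4, 279.2, 31.7]
tool_rot: [0.707, 0.707, 0.001, 0.0]
force: [-0.7, -1.1, 8.9]
finger_gap: 0.463
grip_force: 29.4
scene small_ring 0.48 105 [500. 363.  20.] [76. 72. 11.] [500. 359.] [73. 72.] 48 [500. 361.] 38
top small_ring 0.44 63 [502. 362.  22.] [61. 69. 15.] [509. 367.] [44. 70.] 35 [499. 360.] 36
top square_tray 0.62 162 [508. 179.  22.] [104. 107.  15.] [509. 180.] [93. 92.] 12 [509. 179.] 63
```

```bash
python3 -m jog '[[[0,0,0],[0,0,-0.3],0.2],[[0,0,0],[0,0,-0.6],0.2],[[0,0,0],[0,0,-0.7],0.2],[[0,0,0],[0,0,-0.6],0.2],[[0,0,0],[0.37,0.44,0],0.2],[[0,0,0],[0.5,0.7,0],0.2],[[0,0,0],[0.5,0.7,0],0.2],[[0,0,0],[0,0,0],0.2],[[0,0,0],[0,0,0],0.2]]'
python3 - <<'E'
from h import *
p=read_camera("scene"); W=cloud(p); save(p,"scene7.png",(140,130,300,280),4)
for q in("salt_shaker","small_ring"):
    for r in trace(q,p):
        X=W[r["mask"]]; X=X[~np.isnan(X[:,0])]
        print(q,round(r["confidence"],2),np.round(r["location"]),np.median(X,0).round(),np.percentile(X,3,axis=0).round(),np.percentile(X,97,axis=0).round())
E
```

```text
clock: 31.85
position: [499.4, 360.6, 162.2]
tool_rot: [0.707, 0.707, -0.001, -0.0]
force: [-0.3, -0.2, -0.5]
finger_gap: 0.461
grip_force: 30.4
salt_shaker 0.83 [188. 257.] [402. 458.  50.] [393. 438.   6.] [423. 468.  89.]
salt_shaker 0.75 [248. 209.] [378. 126.  54.] [367. 111.  10.] [397. 133.  88.]
salt_shaker 0.66 [220. 247.] [355. 376.  51.] [343. 352.   4.] [377. 385.  87.]
salt_shaker 0.59 [243. 224.] [355. 210.  47.] [343. 194.   7.] [373. 218.  88.]
salt_shaker 0.53 [184. 208.] [489. 374. 174.] [478. 362. 137.] [505. 380. 217.]
salt_shaker 0.46 [257. 174.] [ 486. -122.   65.] [ 470. -264.    1.] [ 557. -110.  111.]
small_ring 0.5 [186. 241.] [507. 356.  11.] [466. 331.   3.] [531. 397.  24.]
```

View pics/scene7.png

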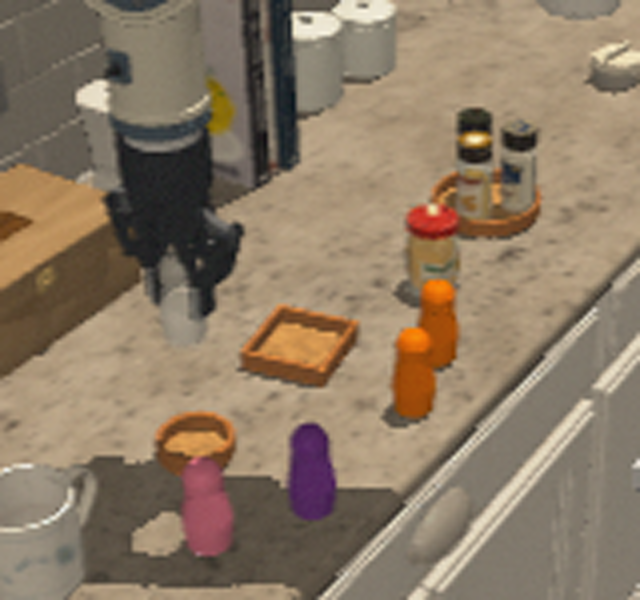

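```bash
python3 - <<'E'
from h import *
p=read_camera("scene"); W=cloud(p)
m=(W[...,2]>30)&(W[...,2]<140)&(W[...,1]>280)&(W[...,1]<480)&(W[...,0]>555)
print(m.sum(),np.nanpercentile(W[m],[1,5,50],axis=0).round())
E
python3 -m jog '[[[0,0,0],[0,0.02,0.5],0.2],[[0,0,0],[0,0,0.6],0.2],[[0,0,0],[0,0,0.5],0.2],[[0,0,0],[0,0,0.3],0.2],[[0,0,0],[0,0,0.1],0.2],[[0,0,0],[0,0,0],0.2],[[0,0,0],[0,0,0],0.2]]'
```

```text
2588 [[732. 282.  32.]
 [735. 292.  39.]
 [841. 389.  97.]]
clock: 32.92
position: [502.1, 361.6, 43.8]
tool_rot: [0.707, 0.707, 0.001, 0.0]
force: [0.6, -0.6, -0.9]
finger_gap: 0.463
grip_force: 30.4
```

```bash
python3 -m jog '[[[0,0,0],[0,0,0.03],0.2],[[0,0,0],[0,0,0.02],0.2],[[0,0,0],[0,0,0.01],0.2],[[0,0,0],[0,0,0.01],0.2],[[0,0,0],[0,0,0],0.2]]'
```

```text
clock: 33.55
position: [501.4, 361.1, 38.4]
tool_rot: [0.707, 0.707, -0.0, -0.0]
force: [0.6, -0.3, -2.1]
finger_gap: 0.462
grip_force: 30.4
```

```bash
python3 -m jog '[[[0,0,0],[0,0,0.01],0.2],[[0,0,0],[0,0,0.01],0.2],[[0,0,0],[0,0,0],0.2]]'
```

```text
clock: 33.92
position: [501.5, 361.1, 37.8]
tool_rot: [0.707, 0.707, -0.0, 0.0]
force: [-1.8, -0.7, 5.3]
finger_gap: 0.466
grip_force: 31.2
```

```bash
python3 -m jog '[[[0,0,0],[0,0,0],0.7],[[0,0,0],[0,0,0],0.8],[[0,0,0],[0,0,0],0.85],[[0,0,0],[0,0,-0.3],0.85],[[0,0,0],[0,0,-0.7],1],[[0,0,0],[0,0,-0.8],1],[[0,0,0],[0,0,-0.75],1],[[0,0,0],[-0.748,-0.078,0],1],[[0,0,0],[-0.748,-0.078,0],1],[[0,0,0],[-0.748,-0.078,0],1],[[0,0,0],[-0.748,-0.078,0],1],[[0,0,0],[-0.748,-0.078,0],1],[[0,0,0],[-0.748,-0.078,0],1],[[0,0,0],[-0.748,-0.078,0],1],[[0,0,0],[-0.748,-0.078,0],1],[[0,0,0],[0,0,0],1],[[0,0,0],[0,0,0],1]]'
python3 - <<'E'
from h import *
p=read_camera("scene"); W=cloud(p); save(p,"scene8.png",(140,120,320,280),4)
for q in("salt_shaker","honey_jar"):
    for r in trace(q,p):
        X=W[r["mask"]]; X=X[~np.isnan(X[:,0])&(X[:,2]<130)]
        z=np.percentile(X[:,2],85); T=X[X[:,2]>z-4]; lo,hi=np.percentile(T,3,axis=0),np.percentile(T,97,axis=0)
        print(q,round(r["confidence"],2),np.round(r["location"]),np.median(X,0).round(),((lo+hi)/2).round(),(hi-lo).round(), X[:,2].min().round(),X[:,2].max().round())
E
```

```text
clock: 36.05
position: [464.5, 2.2, 191.2]
tool_rot: [0.707, 0.707, 0.001, 0.0]
force: [0.5, -0.1, 1.2]
finger_gap: 1.003
grip_force: 0.0
salt_shaker 0.69 [244. 224.] [355. 208.  51.] [360. 201.  85.] [25. 25. 14.] 5.0 93.0
salt_shaker 0.69 [248. 212.] [378. 125.  53.] [385. 120.  85.] [24. 21. 12.] -0.0 91.0
salt_shaker 0.54 [185. 234.] [490. 371.  54.] [496. 367.  89.] [25. 22. 13.] -2.0 96.0
salt_shaker 0.54 [218. 249.] [353. 375.  51.] [360. 367.  85.] [24. 22. 11.] -0.0 91.0
honey_jar 0.74 [246. 194.] [454.  20.  59.] [459.   8.  85.] [45. 46.  7.] 7.0 89.0
```

View pics/scene8.png

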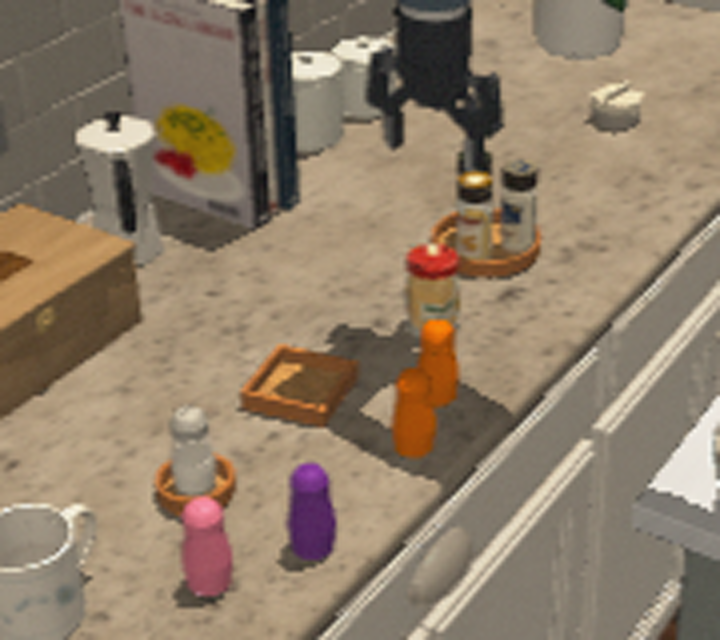

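The salt stands upright in the ring at crop (190,450). The honey jar is at crop (433,290), under the gripper; I'll grasp it.

```bash
python3 -m jog '[[[0,0,0],[0.02,-0.02,0.6],1],[[0,0,0],[0,0,0.7],1],[[0,0,0],[0,0,0.5],1],[[0,0,0],[0,0,0.4],1],[[0,0,0],[0,0,0.3],1],[[0,0,0],[0,0,0.2],1],[[0,0,0],[0,0,0],1],[[0,0,0],[0,0,0],0.3],[[0,0,0],[0,0,0],0.3],[[0,0,0],[0,0,0],0.3],[[0,0,0],[0,0,0],0.3],[[0,0,0],[0,0,0],0.3],[[0,0,0],[0,0,0],0.3],[[0,0,0],[0,0,0],0.3]]' 40
```

```text
clock: 37.95
position: [464.0, 3.4, 29.5]
tool_rot: [0.707, 0.707, 0.001, 0.001]
force: [-0.6, 1.1, 6.8]
finger_gap: 0.666
grip_force: 38.5
```

```bash
python3 -m jog '[[[0,0,0],[0,0,-0.3],0.3],[[0,0,0],[0,0,-0.6],0.3],[[0,0,0],[0,0,-0.6],0.3],[[0,0,0],[0,0,-0.2],0.3],[[0,0,0],[0,0,0],0.3]]'
python3 - <<'E'
from h import *
for n in("scene","top","scene","top"):
  p=read_camera(n); W=cloud(p)
  for q in("square_tray","small_ring"):
    for r in trace(q,p)[:1]:
        X=W[r["mask"]]; X=X[~np.isnan(X[:,0])]; X=X[np.linalg.norm(X[:,:2]-np.median(X[:,:2],0),axis=1)<75]
        T=X[(X[:,2]>14)&(X[:,2]<30)]; F=X[X[:,2]<40]
        for A in(T,F):
          c,d,a=cv2.minAreaRect(A[:,:2].astype(np.float32)); print(n,q,round(r["confidence"],2),len(A),np.round(c,1),np.round(d),round(a),end=" | ")
        print(np.percentile(W[r["mask"]],[2,98],axis=0).round().tolist())
E
```

```text
clock: 38.58
position: [463.3, 3.3, 130.6]
tool_rot: [0.707, 0.707, 0.001, 0.001]
force: [0.6, -1.1, -3.7]
finger_gap: 0.663
grip_force: 41.0
scene square_tray 0.57 149 [507.7 181.7] [94. 98.] 11 | scene square_tray 0.57 396 [508.4 181.9] [ 94. 101.] 13 | [[nan, nan, nan], [nan, nan, nan]]
top square_tray 0.88 162 [508.6 179.5] [93. 91.] 11 | top square_tray 0.88 536 [508.6 179.3] [93. 92.] 11 | [[nan, nan, nan], [nan, nan, nan]]
top small_ring 0.64 80 [493.5 355.3] [62. 70.] 47 | top small_ring 0.64 185 [491.9 358.7] [63. 80.] 42 | [[462.0, 323.0, -3.0], [530.0, 400.0, 58.0]]
scene square_tray 0.91 153 [509.8 182.5] [95. 98.] 11 | scene square_tray 0.91 439 [519.5 169.8] [110. 126.] 13 | [[nan, nan, nan], [nan, nan, nan]]
scene small_ring 0.55 52 [491.2 367.3] [70. 50.] 45 | scene small_ring 0.55 89 [493.  365.5] [71. 56.] 43 | [[460.0, 331.0, 3.0], [529.0, 398.0, 24.0]]
top square_tray 0.62 163 [508.8 180.2] [93. 92.] 11 | top square_tray 0.62 539 [508.3 181.9] [93. 96.] 11 | [[nan, nan, nan], [nan, nan, nan]]
top small_ring 0.67 84 [494.6 355.5] [64. 70.] 58 | top small_ring 0.67 153 [495.6 354.8] [64. 73.] 58 | [[nan, nan, nan], [nan, nan, nan]]
```

```bash
python3 -m jog '[[[0,0,0],[0.6,0.15,0],0.3],[[0,0,0],[0.8,0.2,0],0.3],[[0,0,0],[0.8,0.217,0],0.3],[[0,0,0],[0.75,0.2,0],0.3],[[0,0,-0.64],[0,0,0],0.3],[[0,0,-0.64],[0,0,0],0.3],[[0,0,0],[0,0,0],0.3],[[0,0,0],[0,0,0],0.3]]'
python3 - <<'E'
from h import *
p=read_camera("scene"); W=cloud(p); save(p,"scene9.png",(150,120,310,270),4)
for q in("honey_jar","salt_shaker"):
    for r in trace(q,p):
        X=W[r["mask"]]; X=X[~np.isnan(X[:,0])]; print(q,round(r["confidence"],2),np.round(r["location"]),np.median(X,0).round(),np.percentile(X,[3,97],axis=0).round().tolist())
E
```

```text
clock: 40.17
position: [508.9, 180.2, 130.3]
tool_rot: [0.637, 0.771, -0.0, -0.0]
force: [-0.2, 0.0, -3.4]
finger_gap: 0.662
grip_force: 40.9
honey_jar 0.74 [215. 189.] [496. 199. 151.] [[478.0, 173.0, 106.0], [528.0, 209.0, 188.0]]
salt_shaker 0.76 [245. 226.] [356. 208.  50.] [[344.0, 188.0, 10.0], [374.0, 218.0, 88.0]]
salt_shaker 0.71 [220. 247.] [353. 375.  50.] [[343.0, 356.0, 5.0], [373.0, 385.0, 89.0]]
salt_shaker 0.66 [250. 211.] [377. 125.  54.] [[367.0, 110.0, 12.0], [394.0, 132.0, 89.0]]
salt_shaker 0.63 [187. 233.] [489. 371.  55.] [[479.0, 353.0, 14.0], [510.0, 381.0, 94.0]]
salt_shaker 0.57 [190. 256.] [402. 458.  51.] [[392.0, 438.0, 6.0], [420.0, 468.0, 88.0]]
```

View pics/scene9.png

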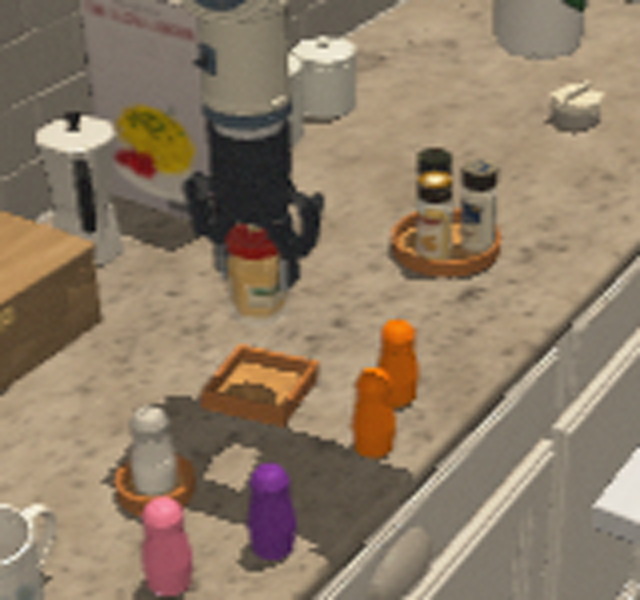

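Honey jar hangs upright at crop (255,270), above the tray at (260,385). Lowering it.

```bash
python3 -m jog '[[[0,0,0],[0,0,0.4],0.3],[[0,0,0],[0,0,0.5],0.3],[[0,0,0],[0,0,0.35],0.3],[[0,0,0],[0,0,0.15],0.3],[[0,0,0],[0,0,0.08],0.3],[[0,0,0],[0,0,0],0.3],[[0,0,0],[0,0,0.02],0.3],[[0,0,0],[0,0,0.01],0.3],[[0,0,0],[0,0,0],0.3]]'
```

```text
clock: 41.45
position: [509.1, 180.4, 39.9]
tool_rot: [0.636, 0.772, 0.0, 0.0]
force: [-0.2, -0.1, -3.6]
finger_gap: 0.665
grip_force: 40.9
```

```bash
python3 -m jog '[[[0,0,0],[0,0,0.01],0.3],[[0,0,0],[0,0,0.01],0.3],[[0,0,0],[0,0,0],0.3]]'
```

```text
clock: 41.82
position: [508.9, 180.3, 38.5]
tool_rot: [0.636, 0.772, -0.0, -0.0]
force: [-0.4, -0.1, -2.1]
finger_gap: 0.668
grip_force: 40.9
```

```bash
python3 -m jog '[[[0,0,0],[0,0,0.015],0.3],[[0,0,0],[0,0,0.015],0.3],[[0,0,0],[0,0,0.01],0.3],[[0,0,0],[0,0,0],0.3]]'
```

```text
clock: 42.32
position: [508.9, 180.3, 36.0]
tool_rot: [0.636, 0.772, -0.0, -0.0]
force: [-0.4, -0.5, -3.0]
finger_gap: 0.665
grip_force: 40.9
```

```bash
python3 -m jog '[[[0,0,0],[0,0,0.01],0.3],[[0,0,0],[0,0,0],0.3]]'
```

```text
clock: 42.58
position: [509.0, 180.3, 35.6]
tool_rot: [0.636, 0.772, 0.0, 0.0]
force: [0.3, -0.5, -0.9]
finger_gap: 0.665
grip_force: 41.2
```

```bash
python3 -m jog '[[[0,0,0],[0,0,0.01],0.3],[[0,0,0],[0,0,0],0.3]]'
```

```text
clock: 42.82
position: [509.0, 180.3, 35.5]
tool_rot: [0.636, 0.772, 0.0, 0.0]
force: [-3.3, -2.2, 7.2]
finger_gap: 0.66
grip_force: 41.8
```

```bash
python3 -m jog '[[[0,0,0],[0,0,0],0.85],[[0,0,0],[0,0,0],1],[[0,0,0],[0,0,0],1],[[0,0,0],[0,0,0],1],[[0,0,0],[0,0,-0.3],1],[[0,0,0],[0,0,-0.6],1],[[0,0,0],[0,0,-0.8],1],[[0,0,0],[0,0,-0.8],1],[[0,0,0],[-0.8,-0.3,-0.4],1],[[0,0,0],[-0.8,-0.3,0],1],[[0,0,0],[0,0,0],1],[[0,0,0],[0,0,0],1]]'
python3 - <<'E'
from h import *
p=read_camera("scene"); save(p,"end.png",(130,110,330,270),4)
W=cloud(p)
for q in("spice_1","honey_jar","salt_shaker","mug","timer"):
    for r in trace(q,p):
        X=W[r["mask"]]; X=X[~np.isnan(X[:,0])]; print(q,round(r["confidence"],2),np.round(r["location"]),np.median(X,0).round(),np.percentile(X,[3,97],axis=0).round().tolist())
E
```

```text
clock: 44.32
position: [492.3, 79.4, 209.8]
tool_rot: [0.636, 0.771, 0.001, 0.0]
force: [0.5, -0.4, 0.3]
finger_gap: 0.999
grip_force: 0.0
spice_1 0.75 [257. 175.] [ 483. -119.   72.] [[470.0, -148.0, 14.0], [506.0, -110.0, 111.0]]
spice_1 0.62 [268. 173.] [ 455. -172.   69.] [[442.0, -199.0, 13.0], [477.0, -162.0, 113.0]]
honey_jar 0.61 [216. 208.] [495. 197.  65.] [[478.0, 165.0, 15.0], [526.0, 210.0, 94.0]]
salt_shaker 0.65 [223. 247.] [354. 375.  50.] [[343.0, 355.0, 5.0], [374.0, 384.0, 89.0]]
salt_shaker 0.63 [188. 255.] [404. 457.  44.] [[392.0, 399.0, -1.0], [461.0, 468.0, 89.0]]
salt_shaker 0.58 [246. 225.] [354. 208.  48.] [[343.0, 189.0, 5.0], [375.0, 217.0, 89.0]]
salt_shaker 0.58 [248. 211.] [378. 123.  51.] [[368.0, 52.0, -0.0], [406.0, 133.0, 88.0]]
salt_shaker 0.53 [187. 235.] [490. 370.  53.] [[478.0, 316.0, 3.0], [532.0, 380.0, 94.0]]
mug 0.91 [148. 260.] [500. 558.  54.] [[468.0, 485.0, -1.0], [549.0, 595.0, 90.0]]
timer 0.54 [292. 146.] [ 513. -547.   32.] [[487.0, -585.0, 3.0], [541.0, -532.0, 49.0]]
```

View pics/end.png

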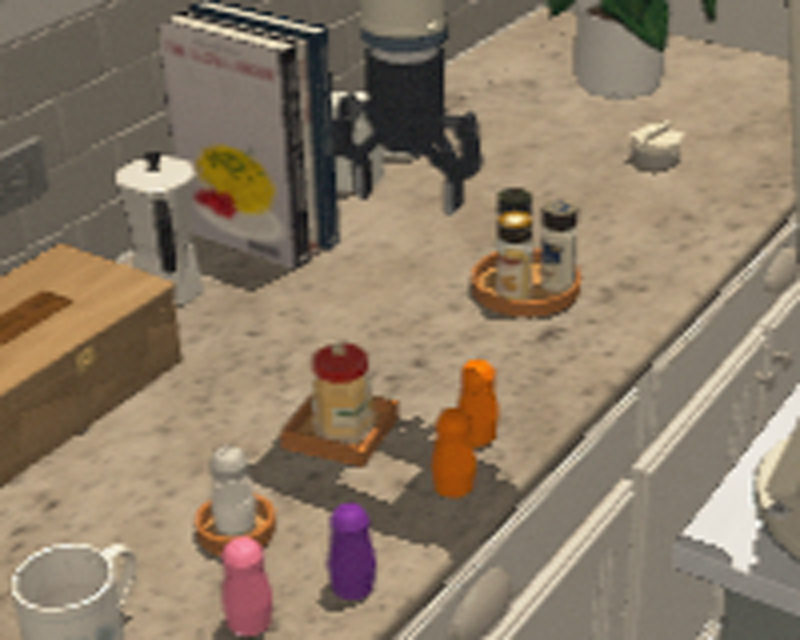

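All five are in place and upright: honey at crop (342,395), salt at (233,490), and the three spice jars around (530,250). The mug and timer have not moved, and the gripper is clear of everything.

```bash
python3 -c "from rig import *; print(hand_in())"
```

```text
the job is handed in; nothing more can be done
None
```

Job handed in at about 44 s of the 134 s allowed: the three spice jars are in the caddy, the salt shaker in the small ring and the honey jar in the square tray, all upright, with the mug and timer left where they were.

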